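# Hook up the brake spring of the painting wheel

## Robot

A 7-joint arm with a two-finger parallel gripper is mounted at the origin on the work surface. World frame = base frame: x ahead of the robot, y to its left, z up, the work surface at z = 0. Lengths are in m, angles in rad, forces in N, time in s.
With the tool pointing down it reaches from about 0.375 to 0.925 m from the base axis. Payload 3.1 kg.
Tool frame: the origin (TCP) lies midway between the tips of the shut fingers; the grasp point (between the pads) lies 19 mm behind it (robot.hold_point_z is the distance from the TCP to the grasp point, in m); z points along the fingers, y is the line along which they close (so a half turn about z gives the same grasp; the last joint's range is limited). The gripper opens to 85 mm and grips with 20 to 120 N. Pads are 22 mm wide; open, the fingers measure 114 mm over their backs; the gripper's body (76 mm by 85 mm) begins 54 mm behind the grasp point. The pads swing forward as they close: fully open they stand 13 mm farther back than shut.
Start: joints at [-1.374, 0.383, 0.044, 1.598, -0.018, 1.161, -0.05], TCP at [0.189, 0.622, 0.231] pointing down, gripper open.
Joint ranges: [-2.61, 2.61], [-0.41, 2.15], [-1.48, 1.57], [0, 2.5], [-1.57, 4.71], [0.05, 1.97], [-2.85, 2.85]. Speed limits (rad/s): [2.79, 2.79, 3.14, 3.14, 3.14, 3.14, 3.14].

## Interface

Orientations are given as a rotation vector (axis times angle).
In Python, from plant import robot, vision gives the robot as it stands.
- The arm moves only by the tool send_rows, never from a script. Its argument "increments" is text: rows parted by semicolons, each of 7 numbers parted by spaces: the shift along the world's x, y, z in units of 0.03 m (1.0 is 0.03 m), then the turn, a rotation vector about the world's x, y, z in units of 0.15 rad (1.0 is 0.15 rad), then the opening, from 0 (shut) to 1 (fully open). A call has 1 to 12 rows; each row shifts and turns the commanded pose from where the row before left it; what a row does not reach is not made up. A row lasts 1/8 s, in which the tool goes at most 62.5 mm and 10.7 degrees, less where a joint would pass 70% of its speed; a pose out of reach is approached as far as the arm can. A call with a number of a shift or a turn outside -1 to 1 is refused whole. A call with a gripper value outside its range is refused whole. The fingers move at their own pace and stop on an object; the grip force is fixed at half the most. Time passes only in rows, so rows that do not move let the fingers close. It gives the time, the measured TCP pose, the force, the opening and the grip force at its end, in the units of the state.
- robot.get_state(): the state, without advancing time (a new reading comes with each control period).
- vision.grab_frame(name): name is "side" or "top"; returns (picture, depth): 420x560x3 uint8, red, green, blue; 420x560 float32, m along the optical axis (not along the pixel's ray), 0 where there is no reading.
- vision.camera_model(name): a dict with "fovy" (degrees; the focal length in pixels is half the picture's height over the tangent of half this angle, whatever the lens; pixels are square), "cx", "cy" (the principal point, pixels), "rvec" (rotation vector, rad) and "tvec" (3), from world to camera coordinates, as OpenCV has them. Camera axes: x right, y down, z forward; pixel columns grow to the right and rows downward; lengths in m; the calibration is good to about 2 mm. A picture is of the moment at which its call begins. camera_model takes no time and is no camera call.
- robot.job_done(): hands the job in; it is judged then, once.
The state is a dict: "clock": time; "joint_positions": joint angles; "dq": joint speeds; "tau": joint torques, N m; "ee_pos": TCP position; "ee_rot": TCP orientation; "wrist_force": force on the tool from outside, world axes, zero at the start; "moment": the same for the moment, N m; "finger_gap": opening from 0.0 (shut) to 1.0 (fully open); "grip_force": force on a finger pad.
Only numpy, scipy, OpenCV 4.12 (cv2) and the standard library are available. Lean on these libraries where they do the work, as an engineer would, in place of code of your own. Each camera call takes 0.05 s, during which the arm holds its last target. There are 200 camera calls.

## Task

The brake spring of the porcelain painter's turntable has come off its anchor post. Take the T-handled spring puller out of its stand, put its tip into the pull ring at the end of the spring and, with the puller, stretch the spring and hang its hook on the thin steel anchor post. Then put the puller back upright in the same stand it came from, and let go.

Things in the scene. Friction and masses are not known exactly. Their poses are not given: they have to be found in the camera images.
- puller: Spring puller, upright, 0.12 kg: steel tip 8 mm thick, 55 mm long; flat collar 44 mm across (55 to 61 mm up); neck 14 mm; dark wooden T-bar on top, 80 long, 20 wide, 28 mm tall (centre 92 mm up, top 106). Origin: lower end of the tip; z up, x along the T-bar. Grip across the 20 mm, firmly (60 N or more). Two similar stands hold a brush and an awl with round handles.
- puller_stand: The fixed wooden stand in which the puller starts: a block 70 x 70 mm, 65 mm tall, with an upright round hole 27 mm wide through its centre. Origin: centre of its underside, z up. The puller's collar rests on the block's top with the tip in the hole, so the puller's origin is then 10 mm above the stand's.
- spring_hook: Spring's end of 6 mm wire, level, 25 mm above the board: a pull ring 27 mm clear inside, 41 outside, then a hook. Origin: ring's centre; x along the spring, away from its pivot; y to the hook's open side, which faces the post; z up. The post's seat is 25 mm behind the origin (-x), its mouth 28 to 65 mm behind; the back wire runs at y = -12 mm; a lip at y = +14 mm keeps the post in.
- spring (a joint): Stretch of the coil spring in m: 0 slack, the ring's centre then 148 mm from the pivot; at most 0.075; about 70 N/m (4 N at 0.05); 0.027 when hung on the post. The spring also swings freely and level about its pivot, an upright pin on the board at its other end, and stays where it is left. It cannot be lifted.
- post_top (a point): Centre of the anchor post's top: a fixed thin steel pin 10 mm thick, top 34 mm above the 18 mm thick board. z up; x points away from the spring's pivot, 150 mm behind the post (-x). The spring starts on its -y side. With the hook hung the ring's centre is 25 mm beyond the post (+x); the post passes the hook's mouth with it 34 to 60 mm beyond. A thick brass pillar is not the post.
Mind the look-alikes: they are no part of the job. What is shaped like the puller but pink is not meant. Leave any pink or purple look-alike of the puller_stand alone.

How it is judged:
By the outcome, as a careful person would: the job done as asked, in the order asked, and still so for the second after the job is handed in, with the robot touching nothing.
It also fails if it takes over 54 s, if anything falls off the work surface, if the arm or the gripper's body presses on something with over 40 N, if the wrist force passes 120 N, or if a joint passes its speed limit or range.

## Working session

There is one attempt and no reset: what is moved stays moved. The work goes in short steps, Python scripts to look and compute and a tool call to move; the robot and the scene stay as the last step left them, time stands still between calls to the robot, and variables do not carry over. Pictures are saved under pics/ and viewed, at most 11 in all, crops included, and the job is handed in when it is done.

Besides the shell and the picture viewer there is one more tool, called by a JSON object that holds its "method" and its "body". send_rows: Moves the arm, as the interface text tells. Its arguments: {"type":"object","properties":{"increments":{"type":"string"}},"required":["increments"]}

```bash
mkdir -p pics
cat > h.py <<'E'
import numpy as np, cv2
from plant import robot, vision
def cam(n):
    m=vision.camera_model(n); R=cv2.Rodrigues(np.array(m["rvec"],float))[0]
    return m,R,np.array(m["tvec"],float).ravel()
def cloud(n,d):
    m,R,t=cam(n); f=d.shape[0]/2/np.tan(np.radians(m["fovy"])/2)
    v,u=np.mgrid[:d.shape[0],:d.shape[1]]
    P=np.stack([(u-m["cx"])/f*d,(v-m["cy"])/f*d,d],-1)
    W=(P-t)@R; W[d==0]=np.nan
    return W
def atz(n,u,v,z):
    m,R,t=cam(n); f=m.get("h",420)/2/np.tan(np.radians(m["fovy"])/2)
    c=-R.T@t; r=R.T@np.array([(u-m["cx"])/f,(v-m["cy"])/f,1]); return c+r*(z-c[2])/r[2]
def grab(n,name):
    p,d=vision.grab_frame(n); np.savez(name+".npz",p=p,d=d)
    cv2.imwrite("pics/"+name+".png",p[:,:,::-1]); return p,d,cloud(n,d)
E
python3 - <<'E'
from h import *
for n in("top","side"):
    grab(n,n+"0"); m,R,t=cam(n); print(n,m,-R.T@t)
print(robot.get_state())
E
```

```text
top {'fovy': 42.433571658067706, 'cx': 288.2232364387289, 'cy': 205.56699559734298, 'rvec': array([ 2.15183536, -2.10753343,  0.14581318]), 'tvec': array([-0.11039475,  0.40110499,  1.40965333])} [ 0.17774362 -0.13429831  1.45277868]
side {'fovy': 49.39360500929563, 'cx': 282.4041026768834, 'cy': 208.89597803900216, 'rvec': array([ 2.3550093 , -0.13762194,  0.04255745]), 'tvec': array([-0.39900241,  0.02123352,  1.38544352])} [ 0.29870787 -1.00202945  0.99288374]
{'clock': 0.1, 'joint_positions': array([-1.37379741,  0.38374992,  0.04382039,  1.59940992, -0.01790907,
        1.16121666, -0.04989316]), 'dq': array([ 0.00075756, -0.00177584, -0.00106601, -0.00181879, -0.00181136,
        0.00041679, -0.00161746]), 'tau': array([ 2.81724322e-03, -4.34730721e+01,  1.02923937e+00, -2.50455111e+01,
        1.07305980e-02,  5.52794285e-03, -8.22612634e-06]), 'ee_pos': array([0.18859586, 0.62114404, 0.23001793]), 'ee_rot': array([-0.46120559, -3.10730805,  0.0037375 ]), 'wrist_force': array([-0.318973  , -0.60523305, -0.40715638]), 'moment': array([ 0.03424284,  0.02088478, -0.01424981]), 'grip_force': 0.0, 'finger_gap': 1.0012530977213736}
```

View pics/top0.png

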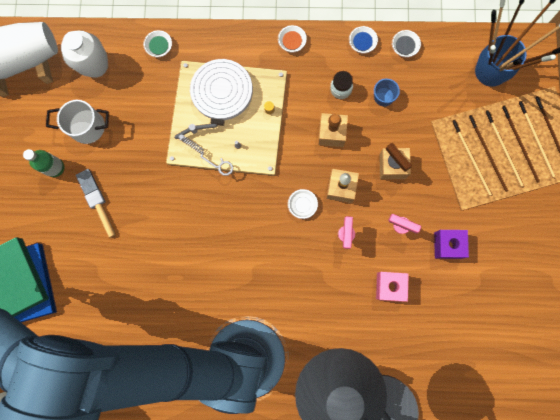

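View pics/side0.png

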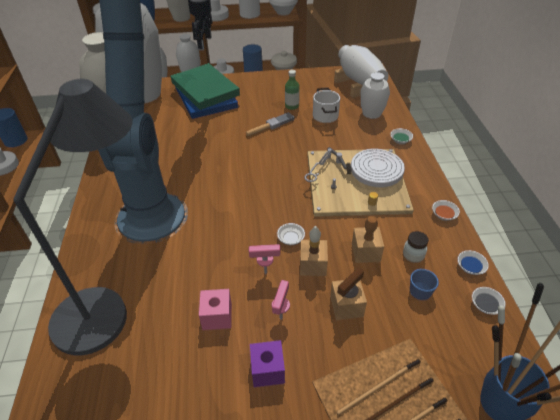

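Top view: the dark-wood puller sits in a stand at about (396,163). The board has its ring at (225,168), the thin post at (238,146), the pivot near (180,137) and the brass pillar at (268,107). The other two stands hold round handles. In the side view the puller is at (348,293).

Run:
```python
from h import *
z=np.load("top0.npz");p,d=z["p"],z["d"];W=cloud("top",d)
a=cv2.resize(p[120:185,165:255],None,fx=6,fy=6,interpolation=cv2.INTER_CUBIC)
b=cv2.resize(p[135:190,370:425],None,fx=6,fy=6,interpolation=cv2.INTER_CUBIC)
b=cv2.copyMakeBorder(b,0,a.shape[0]-b.shape[0],0,0,cv2.BORDER_CONSTANT)[:, :255]
c=np.hstack([a,b]);cv2.imwrite("pics/c1.png",c[:,:,::-1])
def reg(n,W,u0,u1,v0,v1,z0,z1):
    M=np.zeros(W.shape[:2],bool);M[v0:v1,u0:u1]=1
    M&=(W[...,2]>z0)&(W[...,2]<z1);Q=W[M]
    if len(Q)<5: print(n,len(Q));return
    r=cv2.minAreaRect((Q[:,:2]*1000).astype(np.float32))
    e,V=np.linalg.eigh(np.cov(Q[:,:2].T));print(n,len(Q),"c",Q.mean(0).round(4),"rect",np.round(r[0],1),np.round(r[1],1),round(r[2],1),"axis",V[:,1].round(3))
reg("Tbar top",W,375,420,135,190,.095,.13)
reg("stand top",W,375,420,135,190,.055,.069)
reg("post top",W,232,246,140,152,.042,.06)
reg("ring top",W,210,240,158,180,.03,.05)
reg("board",W,165,290,60,175,.012,.022)
z=np.load("side0.npz");Ws=cloud("side",z["d"])
reg("S Tbar",Ws,325,375,265,325,.09,.13)
reg("S stand",Ws,325,375,265,325,.055,.069)
reg("S post",Ws,328,340,178,192,.042,.06)
reg("S ring",Ws,300,325,165,188,.03,.05)
for n,u,v,h in(("ring",225,168,.043),("post",238,145,.052),("pivot",180,137,.043)):print(n,atz("top",u,v,h))
```

```text
Tbar top 304 c [ 0.521  -0.3803  0.1127] rect [ 522.8 -381.2] [80.5 22. ] 39.9 axis [-0.767 -0.642]
stand top 361 c [ 0.5159 -0.3796  0.0643] rect [ 522.1 -383.9] [72.1 72.2] 1.6 axis [-0.641  0.767]
post top 14 c [0.5689 0.0401 0.0494] rect [569.   39.9] [7.8 8.2] 2.4 axis [0.531 0.848]
ring top 109 c [0.503  0.0742 0.0447] rect [508.7  76.6] [63.1 38.5] 48.6 axis [0.347 0.938]
board 6689 c [0.625  0.0627 0.0176] rect [653.   70.1] [307.8 302.4] 85.0 axis [-0.223  0.975]
S Tbar 356 c [ 0.5198 -0.3862  0.1109] rect [ 521.4 -381.4] [80.6 20.8] 40.0 axis [-0.774 -0.633]
S stand 467 c [ 0.5186 -0.3953  0.0643] rect [ 520.4 -382.8] [71.2 73. ] 1.1 axis [-0.911  0.413]
S post 11 c [0.5675 0.0394 0.051 ] rect [568.1  41. ] [13.8  6.6] 77.5 axis [0.475 0.88 ]
S ring 78 c [0.5022 0.0769 0.0449] rect [510.9  82.4] [77.3 38.9] 52.6 axis [0.359 0.933]
ring [0.4998231  0.06908463 0.043     ]
post [0.56134832 0.03549498 0.052     ]
pivot [0.58342938 0.19456127 0.043     ]
```

View pics/c1.png

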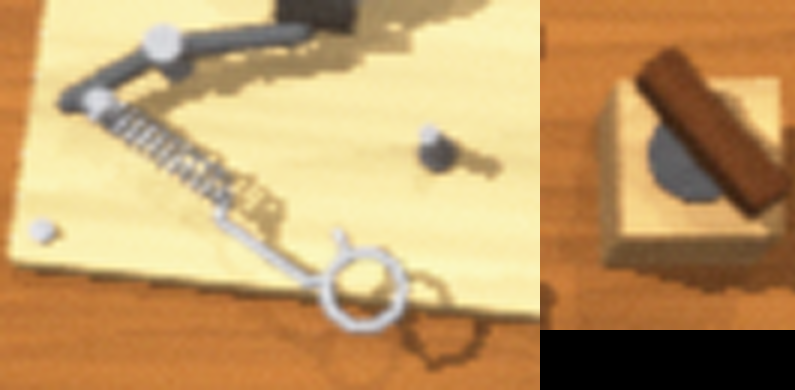

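Run:
```python
from h import *
W=cloud("top",np.load("top0.npz")["d"])
def mx(n,u0,u1,v0,v1):
    Q=W[v0:v1,u0:u1].reshape(-1,3);Q=Q[~np.isnan(Q[:,0])];h=Q[Q[:,2]>np.nanmax(Q[:,2])-.01];print(n,h.mean(0).round(3),Q[:,2].max().round(3))
mx("lamp",300,385,352,420);mx("awl",330,360,165,200);mx("brush",320,350,110,145);mx("turnt",185,255,60,115);mx("bottle",20,70,140,180);mx("pot",45,110,95,145);mx("jug",330,356,70,98);mx("bowl",285,320,188,220)
for n,u,v,h in(("ring",225.7,168.3,.043),("post",236.7,142.5,.052),("pivot",181.2,137,.045)):print(n,atz("top",u,v,h).round(4))
P=W[134:140,178:185].reshape(-1,3);print(P[P[:,2]>.03].mean(0))
```

```text
lamp [ 0.004 -0.21   0.565] 0.572
awl [ 0.458 -0.244  0.154] 0.16
brush [ 0.611 -0.218  0.136] 0.142
turnt [0.719 0.086 0.059] 0.067
bottle [0.502 0.547 0.149] 0.155
pot [0.622 0.468 0.081] 0.088
jug [ 0.74  -0.241  0.072] 0.078
bowl [ 0.413 -0.14   0.022] 0.029
ring [0.499  0.0672 0.043 ]
post [0.5682 0.0392 0.052 ]
pivot [0.5829 0.1908 0.045 ]
[0.58365769 0.19061913 0.04807222]
```

{"method": "send_rows", "body": {"increments": "0.5 0 1 0 0 -1 1;0.8 -0.4 1 0 0 -1 1;1 -0.5 0.2 0 0 -1 1;1 -0.6 0 0 0 -1 1;1 -0.6 0 0 0 -1 1;1 -0.8 0 0 0 -1 1;1 -1 0 0 0 -1 1;1 -1 0 0 0 -1 1;1 -1 0 0 0 -1 1;1 -1 0 0 0 -1 1;1 -1 0 0 0 -1 1;0.8 -1 0 0 0 -1 1"}}

```text
clock: 1.6
ee_pos: [0.5226, 0.3534, 0.2966]
ee_rot: [2.725, 1.562, -0.001]
wrist_force: [0.4, 0.0, -0.2]
finger_gap: 1.001
grip_force: 0.0
```

{"method": "send_rows", "body": {"increments": "0 -1 0 0 0 -1 1;0 -1 0 0 0 -1 1;0 -1 0 0 0 -0.28 1;0 -1 0 0 0 0 1;0 -1 0 0 0 0 1;0 -1 0 0 0 0 1;0 -1 0 0 0 0 1;0 -1 0 0 0 0 1;0 -1 0 0 0 0 1;0 -1 0 0 0 0 1;0 -1 0 0 0 0 1;0 -1 0 0 0 0 1"}}

```text
clock: 3.1
ee_pos: [0.5214, -0.0067, 0.2973]
ee_rot: [-2.947, -1.087, -0.001]
wrist_force: [0.4, -0.0, 0.3]
finger_gap: 0.998
grip_force: 0.0
```

{"method": "send_rows", "body": {"increments": "0 -1 0 0 0 0 1;0 -1 0 0 0 0 1;0 -1 0 0 0 0 1;0 -1 0 0 0 0 1;0 -1 0 0 0 0 1;0 -1 0 0 0 0 1;0 -1 0 0 0 0 1;0 -1 0 0 0 0 1;0 -1 0 0 0 0 1;0 -1 0 0 0 0 1;0 -1 -0.5 0 0 0 1;0 -0.8 -1 0 0 0 1"}}

```text
clock: 4.6
ee_pos: [0.522, -0.3616, 0.2533]
ee_rot: [2.945, 1.085, 0.004]
wrist_force: [-0.4, 0.5, 0.3]
finger_gap: 1.006
grip_force: 0.0
```

```bash
cat > st.py <<'E'
from h import *
from scipy.spatial.transform import Rotation as Ro
s=robot.get_state();R=Ro.from_rotvec(s["ee_rot"]).as_matrix()
print(s["clock"],s["ee_pos"].round(4),"yaw y",np.degrees(np.arctan2(R[1,1],R[0,1])).round(1),"z",R[:,2].round(3),"q",s["joint_positions"].round(2),s["wrist_force"].round(1),s["finger_gap"],s["grip_force"])
E
python3 st.py
```

```text
4.6 [ 0.522  -0.3616  0.2533] yaw y -49.5 z [ 0.003 -0.002 -1.   ] q [-0.14  0.45  0.9   1.65 -0.37  1.22 -0.02] [-0.4  0.5  0.3] 1.0055312805328476 0.0
```

{"method": "send_rows", "body": {"increments": "0 0 0 0 0 0 1;0 0 0 0 0 0 1"}}

```text
clock: 4.85
ee_pos: [0.522, -0.3586, 0.2528]
ee_rot: [-2.948, -1.086, -0.001]
wrist_force: [0.9, 0.7, 0.1]
finger_gap: 0.998
grip_force: 0.0
```

```bash
python3 st.py
```

```text
4.85 [ 0.522  -0.3586  0.2528] yaw y -49.6 z [ 0.001  0.001 -1.   ] q [-0.14  0.45  0.9   1.65 -0.37  1.22 -0.03] [0.9 0.7 0.1] 0.9979992640906988 0.0
```

{"method": "send_rows", "body": {"increments": "0 -0.38 0 0 0 0 1;0 -0.38 0 0 0 0 1;0 0 -0.7 0 0 0 1;0 0 -0.7 0 0 0 1;0 0 -0.7 0 0 0 1;0 0 -0.7 0 0 0 1;0 0 -0.7 0 0 0 1;0 0 -0.4 0 0 0 1;0 0 0 0 0 0 1"}}

```text
clock: 5.98
ee_pos: [0.5212, -0.3813, 0.134]
ee_rot: [-2.947, -1.084, 0.002]
wrist_force: [-0.3, 0.9, 1.3]
finger_gap: 0.997
grip_force: 0.0
```

```bash
python3 st.py
python3 - <<'E'
from h import *
p,d,W=grab("side","s1")
cv2.imwrite("pics/s1c.png",cv2.resize(p[200:350,270:430],None,fx=3.5,fy=3.5)[:,:,::-1])
E
```

```text
5.975 [ 0.5212 -0.3813  0.134 ] yaw y -49.6 z [-0.002  0.001 -1.   ] q [-0.03  0.6   0.81  1.72 -0.49  1.04  0.08] [-0.3  0.9  1.3] 0.9965778633554602 0.0
```

View pics/s1c.png

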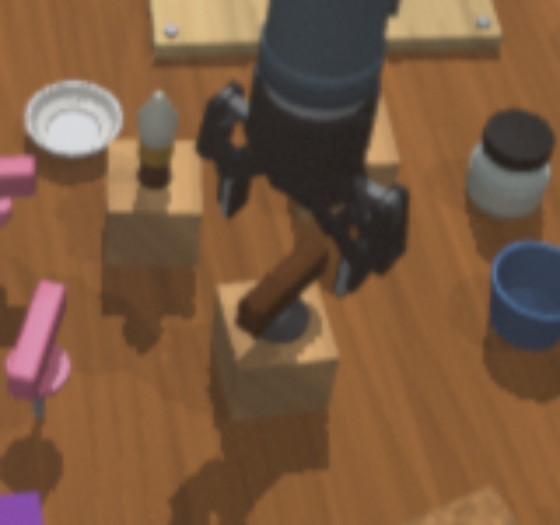

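The open fingers straddle the dark T-bar (crop 285,285) and are clear of the awl and the other stands. Next I lower and close.

{"method": "send_rows", "body": {"increments": "0 0 -0.6 0 0 0 1;0 0 -0.6 0 0 0 1;0 0 -0.5 0 0 0 1;0 0 0 0 0 0 1;0 0 0 0 0 0 0;0 0 0 0 0 0 0;0 0 0 0 0 0 0;0 0 0 0 0 0 0;0 0 0 0 0 0 0;0 0 0 0 0 0 0"}}

```text
clock: 7.28
ee_pos: [0.5222, -0.3822, 0.0849]
ee_rot: [2.948, 1.084, 0.001]
wrist_force: [-0.5, 0.2, 3.2]
finger_gap: 0.227
grip_force: 59.0
```

```bash
python3 st.py
```

```text
7.275 [ 0.5222 -0.3822  0.0849] yaw y -49.6 z [ 0.001 -0.001 -1.   ] q [ 0.    0.66  0.77  1.74 -0.54  0.96  0.12] [-0.5  0.2  3.2] 0.22683700141936528 58.95685315132141
```

{"method": "send_rows", "body": {"increments": "0 0 0.5 0 0 0 0;0 0 0.8 0 0 0 0;0 0 0.8 0 0 0 0;0 0 0.8 0 0 0 0;0 0 0.8 0 0 0 0;0 0 0.8 0 0 0 0;0 0 0.8 0 0 0 0;0 0 0.4 0 0 0 0;0 0.6 0 0 0 0 0;0 0.8 0 0 0 0 0;0 0.8 0 0 0 0 0;0 0.8 0 0 0 0 0"}}

```text
clock: 8.78
ee_pos: [0.5213, -0.2911, 0.2554]
ee_rot: [-2.948, -1.083, 0.0]
wrist_force: [0.2, -0.2, -2.1]
finger_gap: 0.228
grip_force: 58.8
```

{"method": "send_rows", "body": {"increments": "0 0.9 0 0 0 0 0;0 0.9 0 0 0 0 0;0 0.9 0 0 0 0 0;0 0.9 0 0 0 0 0;0 0.9 0 0 0 0 0;0 0.9 0 0 0 0 0;0 0.9 0 0 0 0 0;0 0.9 0 0 0 0 0;0 0.9 0 0 0 0 0;0 0.9 0 0 0 0 0;0 0.9 0 0 0 0 0;-0.7 0.9 0 0 0 0 0"}}

```text
clock: 10.28
ee_pos: [0.5013, 0.0327, 0.2557]
ee_rot: [2.948, 1.082, 0.001]
wrist_force: [0.4, -0.2, -2.2]
finger_gap: 0.223
grip_force: 58.9
```

{"method": "send_rows", "body": {"increments": "0 0 0 0 0 0 0"}}

```text
clock: 10.4
ee_pos: [0.4991, 0.0347, 0.2549]
ee_rot: [-2.944, -1.091, 0.002]
wrist_force: [1.1, -0.2, -1.4]
finger_gap: 0.221
grip_force: 59.0
```

```bash
python3 st.py
```

```text
10.4 [0.4991 0.0347 0.2549] yaw y -49.3 z [-0.002  0.002 -1.   ] q [-0.93  0.08  0.82  1.95 -0.06  1.14 -0.94] [ 1.1 -0.2 -1.4] 0.2212972987433661 59.008623361587524
```

{"method": "send_rows", "body": {"increments": "0 0.54 0 0 0 0 0;0 0.54 0 0 0 0 0;0 0 -0.8 0 0 0 0;0 0 -0.8 0 0 0 0;0 0 -0.8 0 0 0 0;0 0 -0.8 0 0 0 0;0 0 -0.7 0 0 0 0;0 0 0 0 0 0 0"}}

```text
clock: 11.4
ee_pos: [0.4995, 0.0647, 0.1366]
ee_rot: [2.948, 1.084, -0.007]
wrist_force: [-0.6, -0.0, -1.0]
finger_gap: 0.222
grip_force: 58.9
```

```bash
python3 st.py
python3 - <<'E'
from h import *
p,d,W=grab("side","s2"); a=cv2.resize(p[135:215,275:375],None,fx=5,fy=5,interpolation=cv2.INTER_CUBIC)
cv2.imwrite("pics/s2c.png",a[:,:,::-1])
# project expected tip bottom & ring centre into side view
m,R,t=cam("side");f=210/np.tan(np.radians(m["fovy"])/2)
def pr(X):c=R@np.array(X)+t;return np.array([c[0]/c[2]*f+m["cx"],c[1]/c[2]*f+m["cy"]])
e=robot.get_state()["ee_pos"]
for n,X in(("tip",e-[0,0,.075]),("collar",e-[0,0,.02]),("ring",[.499,.0672,.043])):u=pr(X);print(n,u.round(1),"crop",((u-[275,135])*5).round())
E
```

```text
11.4 [0.4995 0.0647 0.1366] yaw y -49.6 z [-0.004 -0.002 -1.   ] q [-0.88  0.28  0.76  2.06 -0.24  0.9  -0.85] [-0.6 -0.  -1. ] 0.22230672404537746 58.94595801830292
tip [311.5 172.9] crop [182. 190.]
collar [312.1 159.1] crop [186. 120.]
ring [310.6 177.2] crop [178. 211.]
```

View pics/s2c.png

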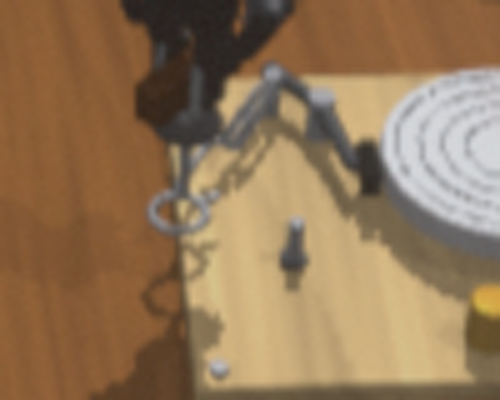

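The ring is at crop (179,211) and the tip end at (182,193), directly over the ring as computed. I lower it in.

{"method": "send_rows", "body": {"increments": "0 0.07 -0.4 0 0 0 0;0 0 -0.4 0 0 0 0;0 0 -0.4 0 0 0 0;0 0 0 0 0 0 0"}}

```text
clock: 11.95
ee_pos: [0.4996, 0.0664, 0.101]
ee_rot: [2.949, 1.084, -0.005]
wrist_force: [0.3, -0.0, -1.0]
finger_gap: 0.223
grip_force: 58.9
```

```bash
python3 st.py
python3 - <<'E'
import numpy as np
P=np.array([.5833,.1907]);Q=np.array([.5685,.0395]);r=np.array([.499,.0672])
a=lambda v:np.arctan2(v[1],v[0]);print(np.hypot(*(Q-P)),np.hypot(*(r-P)))
for th in np.linspace(a(r-P),a(Q-P),9):print(np.degrees(th).round(1),(P+.2075*np.array([np.cos(th),np.sin(th)])).round(4))
u=(Q-P)/np.hypot(*(Q-P));print("u",u);
for x in(.025,.010,.019):print((Q+u*x).round(4))
E
```

```text
11.95 [0.4996 0.0664 0.101 ] yaw y -49.6 z [-0.003 -0.001 -1.   ] q [-0.85  0.34  0.73  2.08 -0.31  0.83 -0.8 ] [ 0.3 -0.  -1. ] 0.22256589852987754 58.946340680122375
0.15192261187854822 0.14952839195283285
-124.3 [0.4663 0.0193]
-120.7 [0.4773 0.0123]
-117.1 [0.4887 0.006 ]
-113.5 [5.004e-01 5.000e-04]
-110.0 [ 0.5125 -0.0043]
-106.4 [ 0.5248 -0.0084]
-102.8 [ 0.5374 -0.0117]
-99.2 [ 0.5502 -0.0141]
-95.6 [ 0.5631 -0.0158]
u [-0.09741802 -0.99524355]
[0.5661 0.0146]
[0.5675 0.0295]
[0.5666 0.0206]
```

{"method": "send_rows", "body": {"increments": "-0.22 -0.31 0 0 0 0 0;-0.22 -0.31 0 0 0 0 0;-0.22 -0.31 0 0 0 0 0;-0.22 -0.31 0 0 0 0 0;-0.22 -0.31 0 0 0 0 0;0 0 0 0 0 0 0"}}

```text
clock: 12.7
ee_pos: [0.4678, 0.0199, 0.1025]
ee_rot: [-2.949, -1.082, -0.002]
wrist_force: [1.5, 2.9, -1.8]
finger_gap: 0.22
grip_force: 58.8
```

```bash
python3 st.py
python3 - <<'E'
from h import *
p,d,W=grab("side","s3"); q,_,_=grab("top","t3")
a=cv2.resize(p[135:215,275:375],None,fx=4,fy=4,interpolation=cv2.INTER_CUBIC)
b=cv2.resize(q[110:190,165:265],None,fx=4,fy=4,interpolation=cv2.INTER_CUBIC)
cv2.imwrite("pics/s3c.png",np.hstack([a,b])[:,:,::-1])
E
```

```text
12.7 [0.4678 0.0199 0.1025] yaw y -49.7 z [ 0.001  0.001 -1.   ] q [-0.82  0.27  0.77  2.16 -0.26  0.8  -0.75] [ 1.5  2.9 -1.8] 0.22003386699455857 58.830780386924744
```

View pics/s3c.png

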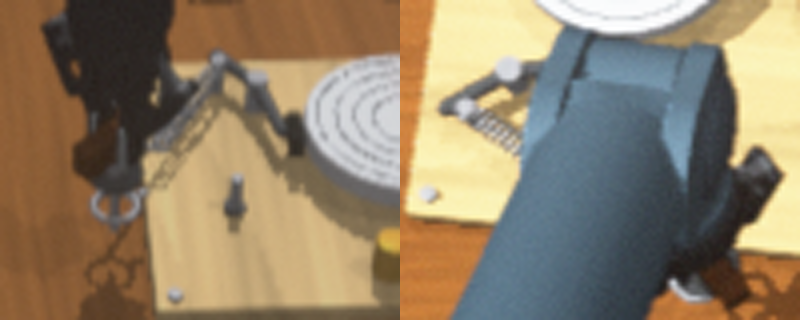

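Left (side view): the ring at (115,207) is caught on the tip and the spring is stretched, with about 3.3 N at the wrist. The post stands at (236,195). I swing along the arc.

{"method": "send_rows", "body": {"increments": "0.16 -0.13 0 0 0 0 0;0.17 -0.13 0 0 0 0 0;0.19 -0.11 0 0 0 0 0;0.19 -0.11 0 0 0 0 0;0.19 -0.1 0 0 0 0 0;0.2 -0.09 0 0 0 0 0;0.2 -0.08 0 0 0 0 0;0.2 -0.08 0 0 0 0 0;0.2 -0.07 0 0 0 0 0;0.21 -0.07 0 0 0 0 0;0 0 0 0 0 0 0"}}

```text
clock: 14.18
ee_pos: [0.5256, -0.0091, 0.1023]
ee_rot: [2.948, 1.084, 0.0]
wrist_force: [0.8, 3.5, -1.0]
finger_gap: 0.225
grip_force: 58.9
```

```bash
python3 st.py
```

```text
14.175 [ 0.5256 -0.0091  0.1023] yaw y -49.6 z [ 0. -0. -1.] q [-0.69  0.39  0.74  2.03 -0.35  0.85 -0.62] [ 0.8  3.5 -1. ] 0.22452284551346038 58.85259926319122
```

{"method": "send_rows", "body": {"increments": "0.21 -0.06 0 0 0 0 0;0.21 -0.05 0 0 0 0 0;0.21 -0.04 0 0 0 0 0;0.21 -0.03 0 0 0 0 0;0.21 -0.03 0 0 0 0 0;0.22 -0.02 0 0 0 0 0;0 0 0 0 0 0 0"}}

```text
clock: 15.05
ee_pos: [0.5638, -0.0158, 0.1023]
ee_rot: [2.948, 1.085, 0.0]
wrist_force: [0.1, 4.3, -1.2]
finger_gap: 0.221
grip_force: 58.9
```

```bash
python3 st.py
python3 - <<'E'
from h import *
p,d,W=grab("side","s4")
cv2.imwrite("pics/s4c.png",cv2.resize(p[135:215,275:375],None,fx=7,fy=7,interpolation=cv2.INTER_CUBIC)[:,:,::-1])
E
```

```text
15.05 [ 0.5638 -0.0158  0.1023] yaw y -49.6 z [ 0. -0. -1.] q [-0.63  0.46  0.72  1.94 -0.39  0.88 -0.59] [ 0.1  4.3 -1.2] 0.22066213049989147 58.86870861053467
```

View pics/s4c.png

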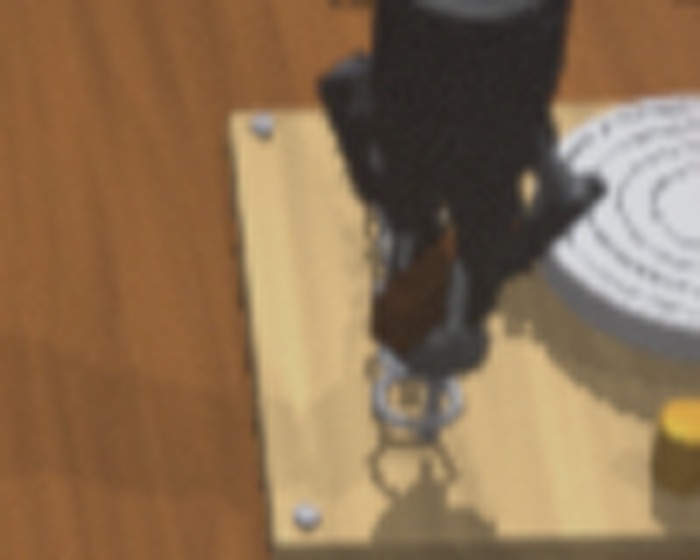

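Run:
```python
from h import *
p=np.load("s4.npz")["p"]
P=np.array([.5833,.1907]);Q=np.array([.5685,.0395]);u=(Q-P)/np.hypot(*(Q-P))
for c in((418,400),(415,400)):
    X=atz("side",275+c[0]/7-.43,135+c[1]/7-.43,.043)[:2];v=X-P;r=np.hypot(*v)
    xs=v/r;ys=np.array([-xs[1],xs[0]]);d=Q-X;print(X.round(4),"r",r.round(4),"post in hook frame",(d@xs).round(4),(d@ys).round(4))
```

```text
[ 0.5601 -0.0077] r 0.1998 post in hook frame -0.0479 0.0029
[ 0.5588 -0.0075] r 0.1997 post in hook frame -0.0479 0.0039
```

{"method": "send_rows", "body": {"increments": "0.08 0 0 0 0 0 0;0.08 0 0 0 0 0 0;0 0 0 0 0 0 0;0.02 0.2 0 0 0 0 0;0.02 0.2 0 0 0 0 0;0.02 0.2 0 0 0 0 0;0 0 0 0 0 0 0"}}

```text
clock: 15.98
ee_pos: [0.5699, 0.0029, 0.1022]
ee_rot: [2.948, 1.087, -0.0]
wrist_force: [-0.1, 3.1, -1.5]
finger_gap: 0.227
grip_force: 59.0
```

```bash
python3 st.py
```

```text
15.975 [0.5699 0.0029 0.1022] yaw y -49.5 z [ 0. -0. -1.] q [-0.66  0.47  0.71  1.92 -0.39  0.89 -0.62] [-0.1  3.1 -1.5] 0.22730520928227302 58.951613903045654
```

{"method": "send_rows", "body": {"increments": "-0.02 0.13 0 0 0 0 0;-0.02 0.13 0 0 0 0 0;-0.02 0.13 0 0 0 0 0;0 0 0 0 0 0 0"}}

```text
clock: 16.48
ee_pos: [0.5679, 0.0134, 0.1022]
ee_rot: [2.948, 1.084, -0.001]
wrist_force: [-0.2, -0.6, -2.5]
finger_gap: 0.224
grip_force: 58.9
```

```bash
python3 st.py
python3 - <<'E'
from h import *
p,d,W=grab("side","s5")
cv2.imwrite("pics/s5c.png",cv2.resize(p[150:210,305:375],None,fx=9,fy=9,interpolation=cv2.INTER_CUBIC)[:,:,::-1])
E
```

```text
16.475 [0.5679 0.0134 0.1022] yaw y -49.6 z [-0.    -0.001 -1.   ] q [-0.68  0.47  0.71  1.93 -0.39  0.89 -0.64] [-0.2 -0.6 -2.5] 0.224457647949087 58.93594443798065
```

View pics/s5c.png

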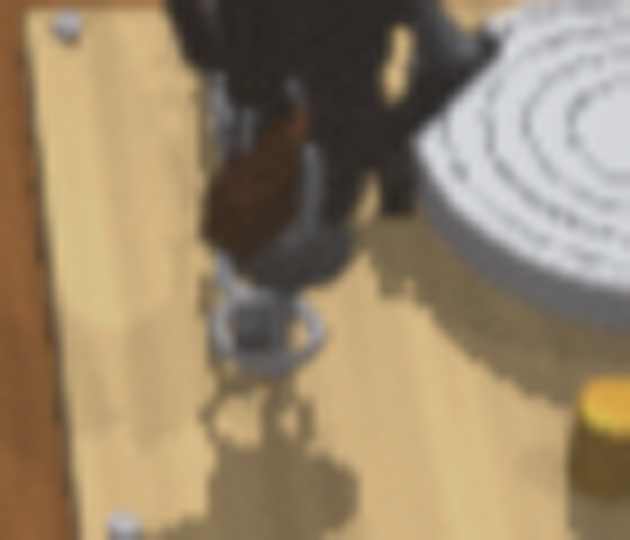

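The side force has dropped to about zero and the ring (crop 268,333) no longer follows the tip, so the post is holding the hook. I lift the tip out.

{"method": "send_rows", "body": {"increments": "0 0 0.2 0 0 0 0;0 0 0.4 0 0 0 0;0 0 0.6 0 0 0 0;0 0 0.8 0 0 0 0;0 0 0.8 0 0 0 0;0 0 0.8 0 0 0 0;0 0 0.8 0 0 0 0;0 0 0.8 0 0 0 0;0 -0.5 0.4 0 0 0 0;0 -0.8 0 0 0 0 0;0 -0.9 0 0 0 0 0;-0.1 -0.9 0 0 0 0 0"}}

```text
clock: 18.02
ee_pos: [0.5645, -0.0815, 0.2706]
ee_rot: [2.949, 1.082, -0.0]
wrist_force: [0.2, -0.2, -1.8]
finger_gap: 0.227
grip_force: 59.0
```

{"method": "send_rows", "body": {"increments": "-0.1 -0.9 0 0 0 0 0;-0.15 -0.9 0 0 0 0 0;-0.2 -0.9 0 0 0 0 0;-0.2 -0.9 0 0 0 0 0;-0.2 -0.9 0 0 0 0 0;-0.2 -0.9 0 0 0 0 0;0 0 0 0 0 0 0"}}

```text
clock: 18.9
ee_pos: [0.531, -0.2459, 0.2709]
ee_rot: [2.951, 1.073, -0.002]
wrist_force: [0.6, -0.6, -1.3]
finger_gap: 0.225
grip_force: 59.0
```

```bash
python3 st.py
python3 - <<'E'
from h import *
p,d,W=grab("side","s6"); q,_,_=grab("top","t6")
a=cv2.resize(p[135:215,275:375],None,fx=4,fy=4,interpolation=cv2.INTER_CUBIC)
b=cv2.resize(q[110:190,165:265],None,fx=4,fy=4,interpolation=cv2.INTER_CUBIC)
cv2.imwrite("pics/s6c.png",np.hstack([a,b])[:,:,::-1])
E
```

```text
18.9 [ 0.531  -0.2459  0.2709] yaw y -50.1 z [-0.    -0.002 -1.   ] q [-0.39  0.31  0.92  1.75 -0.26  1.21 -0.28] [ 0.6 -0.6 -1.3] 0.2253018552897203 58.982325196266174
```

View pics/s6c.png

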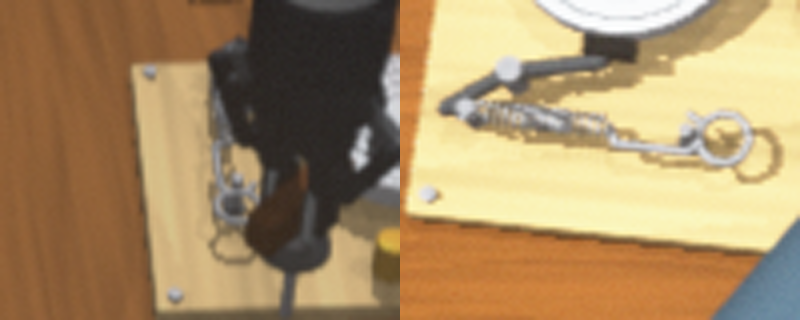

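Top view (right): the ring is at (724,137), the post sits inside the hook at (688,130) and the coil is stretched along the line to the post, so the spring is hung. I return to the stand.

{"method": "send_rows", "body": {"increments": "-0.05 -0.6 0 0 0 0 0;-0.05 -0.8 0 0 0 0 0;-0.05 -0.8 0 0 0 0 0;-0.05 -0.8 0 0 0 0 0;-0.05 -0.8 0 0 0 0 0;-0.05 -0.73 0 0 0 0 0;0 0 0 0 0 0 0;0 0 0 0 0 0 0"}}

```text
clock: 20.0
ee_pos: [0.5255, -0.375, 0.2699]
ee_rot: [-2.946, -1.087, -0.001]
wrist_force: [-0.7, 0.2, -1.1]
finger_gap: 0.222
grip_force: 59.0
```

```bash
python3 st.py
```

```text
20.0 [ 0.5255 -0.375   0.2699] yaw y -49.5 z [-0.     0.002 -1.   ] q [-0.1   0.46  0.89  1.6  -0.37  1.26 -0.01] [-0.7  0.2 -1.1] 0.2223251371907259 59.00830328464508
```

{"method": "send_rows", "body": {"increments": "-0.12 -0.24 0 0 0 0 0;0 0 -0.7 0 0 0 0;0 0 -0.75 0 0 0 0;0 0 -0.75 0 0 0 0;0 0 -0.75 0 0 0 0;0 0 -0.7 0 0 0 0;0 0 0 0 0 0 0"}}

```text
clock: 20.88
ee_pos: [0.5196, -0.3829, 0.158]
ee_rot: [-2.945, -1.083, 0.005]
wrist_force: [0.1, 0.1, -1.4]
finger_gap: 0.228
grip_force: 59.0
```

```bash
python3 st.py
python3 - <<'E'
from h import *
p,d,W=grab("side","s7")
cv2.imwrite("pics/s7c.png",cv2.resize(p[230:340,300:410],None,fx=5,fy=5,interpolation=cv2.INTER_CUBIC)[:,:,::-1])
E
```

```text
20.875 [ 0.5196 -0.3829  0.158 ] yaw y -49.6 z [-0.004  0.003 -1.   ] q [-0.04  0.57  0.82  1.7  -0.47  1.08  0.07] [ 0.1  0.1 -1.4] 0.22800321065394355 58.956191539764404
```

View pics/s7c.png

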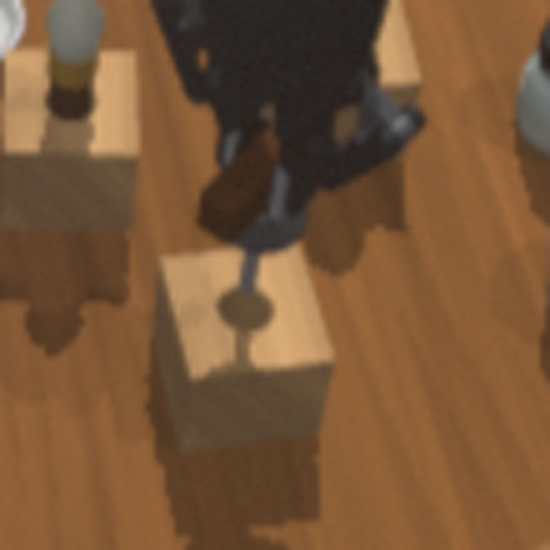

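The tip (248,288) hangs over the hole (246,310) of the original stand. I lower it.

{"method": "send_rows", "body": {"increments": "0.08 0 -0.4 0 0 0 0;0 0 -0.5 0 0 0 0;0 0 -0.5 0 0 0 0;0 0 -0.5 0 0 0 0;0 0 -0.4 0 0 0 0;0 0 0 0 0 0 0"}}

```text
clock: 21.68
ee_pos: [0.5225, -0.3835, 0.0902]
ee_rot: [-2.946, -1.084, 0.003]
wrist_force: [-0.3, -0.2, -1.3]
finger_gap: 0.224
grip_force: 59.0
```

```bash
python3 st.py
```

```text
21.675 [ 0.5225 -0.3835  0.0902] yaw y -49.6 z [-0.002  0.002 -1.   ] q [ 0.    0.66  0.76  1.73 -0.53  0.98  0.11] [-0.3 -0.2 -1.3] 0.22350262803064921 58.997653126716614
```

{"method": "send_rows", "body": {"increments": "0 0 -0.08 0 0 0 0;0 0 -0.07 0 0 0 0;0 0 0 0 0 0 0"}}

```text
clock: 22.05
ee_pos: [0.5235, -0.3843, 0.0876]
ee_rot: [2.948, 1.084, 0.001]
wrist_force: [-0.3, 0.6, -0.5]
finger_gap: 0.222
grip_force: 59.0
```

```bash
python3 st.py
```

```text
22.05 [ 0.5235 -0.3843  0.0876] yaw y -49.6 z [ 0.001 -0.    -1.   ] q [ 0.01  0.66  0.76  1.73 -0.54  0.97  0.11] [-0.3  0.6 -0.5] 0.22185174858872098 58.99685204029083
```

{"method": "send_rows", "body": {"increments": "0 0.03 -0.06 0 0 0 0;0 0 -0.04 0 0 0 0;0 0 0 0 0 0 0"}}

```text
clock: 22.42
ee_pos: [0.5235, -0.3832, 0.0849]
ee_rot: [-2.948, -1.084, -0.001]
wrist_force: [-1.4, 2.6, 3.3]
finger_gap: 0.225
grip_force: 59.5
```

```bash
python3 st.py
```

```text
22.425 [ 0.5235 -0.3832  0.0849] yaw y -49.6 z [ 0.     0.001 -1.   ] q [ 0.01  0.66  0.76  1.73 -0.54  0.97  0.11] [-1.4  2.6  3.3] 0.22513042717575546 59.535802602767944
```

Seated (+3.3 N at the original height). I release, opening gently at first, then rise.

{"method": "send_rows", "body": {"increments": "0 0 0 0 0 0 0.28;0 0 0 0 0 0 0.4;0 0 0 0 0 0 0.7;0 0 0 0 0 0 1;0 0 0 0 0 0 1;0 0 0 0 0 0 1;0 0 0 0 0 0 1"}}

```text
clock: 23.3
ee_pos: [0.5233, -0.3833, 0.0843]
ee_rot: [-2.948, -1.084, -0.0]
wrist_force: [-0.2, -1.0, 0.3]
finger_gap: 0.999
grip_force: 0.0
```

{"method": "send_rows", "body": {"increments": "0 0 0.3 0 0 0 1;0 0 0.5 0 0 0 1;0 0 0.7 0 0 0 1;0 0 0.7 0 0 0 1;0 0 0.8 0 0 0 1;0 0 0.8 0 0 0 1;0 0 0.8 0 0 0 1;0 0 0.8 0 0 0 1;0 0 0 0 0 0 1"}}

```text
clock: 24.42
ee_pos: [0.5244, -0.385, 0.25]
ee_rot: [2.944, 1.082, 0.006]
wrist_force: [0.1, -0.4, -0.1]
finger_gap: 1.001
grip_force: 0.0
```

```bash
python3 st.py
python3 - <<'E'
from h import *
p,d,W=grab("side","s8"); q,_,_=grab("top","t8")
a=cv2.resize(p[150:330,275:400],None,fx=3,fy=3,interpolation=cv2.INTER_CUBIC)
b=cv2.resize(q[110:190,165:265],None,fx=4,fy=4,interpolation=cv2.INTER_CUBIC)
b=cv2.copyMakeBorder(b,0,a.shape[0]-b.shape[0],0,0,cv2.BORDER_CONSTANT)
cv2.imwrite("pics/s8c.png",np.hstack([a,b])[:,:,::-1])
M=np.zeros(d.shape,bool);M[265:325,325:375]=1;M&=(W[...,2]>.1)&(W[...,2]<.13)
Q=W[M];print(len(Q),cv2.minAreaRect((Q[:,:2]*1000).astype(np.float32)),np.percentile(Q[:,2],[50,95]))
E
```

```text
24.425 [ 0.5244 -0.385   0.25  ] yaw y -49.6 z [ 0.006 -0.003 -1.   ] q [-0.08  0.49  0.88  1.61 -0.4   1.23  0.01] [ 0.1 -0.4 -0.1] 1.0012636021405679 0.0
306 ((524.5953979492188, -384.2916564941406), (81.26205444335938, 20.567148208618164), 40.226829528808594) [0.11503788 0.11860067]
```

View pics/s8c.png

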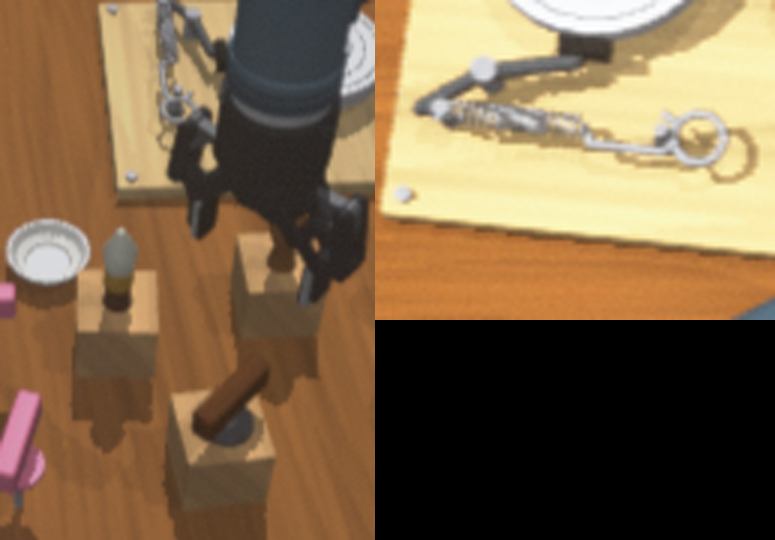

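The puller is upright in its own stand (crop 230,410). The spring hook is still on the post (crop 665,130). The gripper is clear of everything, so I hand in.

```bash
python3 -c "
from plant import robot
print(robot.job_done())"
```

```text
the job is handed in; nothing more can be done
None
```

The spring's hook hangs on the anchor post, the puller is back upright in its own stand and released, and the job was handed in at about 24.5 s of the 54 s allowed.

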